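Seat the carton in the marking jig and stamp it

ROBOT

A 7-joint arm with a two-finger parallel gripper is mounted at the origin on the work surface; the furniture and walls round the work are solid. World frame = base frame: x ahead of the robot, y to its left, z up, the work surface at z = 0. Lengths are in m, angles in degrees, forces in N, time in s.
With the tool pointing down it reaches from about 0.4 to 0.9 m from the base axis. Payload 5.6 kg.
Tool frame: the origin (TCP) lies midway between the tips of the shut fingers; the grasp point (between the pads) lies 19 mm behind it; z points along the fingers, y is the line along which they close (so a half turn about z gives the same grasp; the last joint's range is limited). The gripper opens to 92 mm and grips with 3 to 60 N. Pads are 20 mm wide; open, the fingers measure 128 mm over their backs; the gripper's body (75 mm by 189 mm) begins 69 mm behind the grasp point.
Start: joints at [-75.459, 26.786, -0.665, 91.828, 0.344, 61.387, -3.226], TCP at [0.19, 0.622, 0.215] pointing down, gripper open.
Joint ranges: [-144.91, 144.91], [-17.63, 115.5], [-89.93, 88.59], [15.96, 139.68], [-74.01, 254.01], [8.47, 105.57], [-167.45, 167.45]. Speed limits (degrees/s): [147.25, 147.25, 180, 180, 180, 180, 180].

INTERFACE

Orientations are given as [roll, pitch, yaw] about the fixed x, y, z axes, in that order (R = Rz(yaw) Ry(pitch) Rx(roll)).
In Python, from cell import manip gives the robot as it stands. The module is installed in compiled form; this text tells all that it offers.
- The arm moves only by the shell command python3 -m creep 'ROWS' [FORCE]. ROWS is text: rows parted by semicolons, each of 7 numbers parted by spaces: the finger opening in cm, from 0 to 9.19, then the shift along the tool's x, y, z in cm, then the turn, a rotation vector about the tool's x, y, z in rad. In form: claw tx ty tz wx wy wz; .... A call has 1 to 20 rows; each row is the pose to reach, as a shift and turn from the pose commanded when the call began, along the tool's axes at that moment; what a row does not reach only later rows make up. A row lasts 1/8 s, in which the tool goes at most 62.5 mm and 10.7 degrees, less where a joint would pass 70% of its speed; a pose out of reach is approached as far as the arm can. A call with a gripper value outside its range is refused whole. The fingers move at their own pace and stop on an object; FORCE is the grip in N (left out, the last holds). Time passes only in rows, so rows that repeat a pose let the fingers close. It gives the time, the measured TCP pose, the force, the opening and the grip force at its end, in the units of the state.
- manip.get_state(): the state, without advancing time (a new reading comes with each control period).
- manip.snapshot(name): name is "scene" or "top" or "wrist"; returns a dict with "image" (480x640x3 uint8, blue, green, red), "fov_y" (degrees; the focal length in pixels is half the picture's height over the tangent of half this angle, whatever the lens; pixels are square), "cx", "cy" (the principal point, pixels), "extrinsics" (4x4, takes a point from world to camera coordinates). Camera axes: x right, y down, z forward; pixel columns grow to the right and rows downward; lengths in m; the calibration is good to about 2 mm. A picture is of the moment at which its call begins. There is no depth.
- manip.sign_off(): hands the job in; it is judged then, once.
The state is a dict: "time": time; "joint_positions": joint angles; "joint_velocities": joint speeds; "joint_torque": joint torques, N m; "position": TCP position; "tool_rot": TCP orientation; "ft_force": force on the tool from outside, world axes, zero at the start; "moment": the same for the moment, N m; "finger_gap": finger opening in m; "finger_force": force on a finger pad.
Only numpy, scipy, OpenCV 4.12 (cv2) and the standard library are available. Lean on these libraries where they do the work, as an engineer would, in place of code of your own. Each camera call takes 0.05 s, during which the arm holds its last target. There are 200 camera calls.

TASK

Push the white carton gently along the marking jig until it sits fully home against the stops. Then take the red self-inking stamp from its dock, set its foot down through the jig's yellow window onto the carton, press the cap straight down until you feel the type meet the carton, keep a steady pressure of about 18 N on it for about a second (never over 25 N) and lift it straight off without smearing. Put the stamp back upright in its dock and leave the carton home in the jig and everything else alone.

Things in the scene. Friction and masses are not known exactly. Their poses are not given: they have to be found in the camera images.
- jig: Fixed marking jig, grey base 6 mm thick, 172 x 124 mm (x -98 to +74). Origin: on the underside, below the carton's centre when home. x: the way the carton is pushed, from the open end to the stops; z up. Black side fences 30 mm high at y = +-44 to +-56, x -60 to +72, with flared mouths to x = -84. A steel guide plate 38 to 46 mm up, x -15 to +63, holds the yellow window.
- jig_stop (a point): Middle of the jig's end stops: their faces lie at jig x = +60 mm (two black blocks 28 mm high). The carton is home when its far end touches both, that is with its centre at jig x = 0. They are rigid. Axes as the jig's.
- jig_window (a point): Centre of the jig's yellow window at the height of the carton's top, 24 mm along x and 36 mm above the jig's origin. The window is 39 mm (jig x) by 61 mm (jig y); its straight walls stand 2 to 10 mm above this point and a yellow 45-degree lead-in flares up and outward from there to 16 mm above it. Axes as the jig's.
- carton: White product carton 120 (x) x 84 (y) x 30 mm, 0.2 to 0.42 kg, loose, on the jig's smooth base with 2 mm play at each side. Origin: centre of its underside; axes parallel to the jig's within a degree. It starts 18 to 38 mm short of home, its near end sticking out of the open end, and slides along the nest; more than 20 N from the fingers dents it.
- stamp: Red and black self-inking stamp, 0.19 kg, loose, standing in its dock. Origin: centre of the foot's underside; z up; a half turn about z makes no difference. Black foot 36 (x) x 58 (y) x 9 mm; the red cap, 34 (x) x 54 (y) mm, covers z = 28 to 86 mm and slides down on the frame. Take it by the cap from above, across the 34 mm. The foot's long side goes along jig y in the window.
- stamp_grip (a point): Point on the axis of the red cap at which to grip it: 18 mm below the cap's top, 68 mm above the foot's underside with the cap up. It goes down with the cap. The cap's spring takes 6 N to start moving and about 9 N at 12 mm; somewhere between 4 and 12 mm down (set inside, not visible) the type meets the carton, and from there the force rises steeply. The cap springs back up by itself.
- dock: Fixed black dock for the stamp, 66 x 88 mm, 15 mm high: a shallow socket 40 (x) x 62 (y) mm with a flat floor 4 mm above the table, walls to 10 mm and a 45-degree lead-in from 10 to 15 mm. Origin: centre of the underside; y the long side.
- dock_in (a point): Centre of the dock's floor, 4 mm above the dock's underside: the place of the stamp's origin when it is parked.
- tape_gun: Bystander: tape dispenser with a red hub, about 70 x 220 x 114 mm, at the right. Leave alone.
- scanner: Bystander: dark grey hand scanner, 70 x 168 x 77 mm, at the left. Leave alone.
- small_carton: Bystander: small white carton 90 x 120 x 50 mm, far left. Leave alone.
There are look-alikes about, which are no part of the job. What is shaped like the carton but green is not meant.

How it is judged (in metres and radians):
On the way, in this order (a step that is already met when the one before it is completed fails the run):
1. the carton is fully home against the jig's stops (within 2 mm) (x of carton in the frame of jig above -0.002 m), for 0.2 s.
2. with the carton home, the stamp stands square in the window on the carton and the type is pressed on it: cap over 3.5 mm down, stamp bearing on the carton with 12 to 24 N, for 0.6 s (x of carton in the frame of jig above -0.0025 m and distance between stamp_grip and stamp below 0.0645 m and contact force between stamp and carton between 12 and 24 N and distance between stamp and jig_window below 0.004 m and angle between stamp's own z axis and vertical below 0.05 rad), for 0.6 s.
3. the stamp is lifted clear above the window, still upright (z of stamp in the frame of jig_window above 0.02 m and angle between stamp's own z axis and vertical below 0.2 rad), for 0.05 s.
At the end, for the whole second after the job is handed in: The stamp stands upright and at rest on the floor of its dock (origin within 5 mm of the dock's centre, tilt under 0.05 rad), cap up, and the carton rests in the jig within 2.5 mm of fully home (distance between stamp and dock_in below 0.005 m and angle between stamp's own z axis and vertical below 0.05 rad and distance between stamp_grip and stamp above 0.066 m and linear speed of each of stamp, carton below 0.01 m/s and x of carton in the frame of jig above -0.0025 m); the robot touches nothing.
It fails at once if the stamp bears on the carton with more than 25 N (crushed) (contact force between stamp and carton above 25 N).
It fails at once if the stamp is forced against the jig with more than 25 N (contact force between stamp and jig above 25 N).
It fails at once if the fingers press on the carton with more than 20 N (contact force between the fingers and carton above 20 N).
It fails at once if the stamp slides (faster than 50 mm/s) while it bears on the carton with more than 6 N: a smeared print (contact force between stamp and carton above 6 N and linear speed of stamp above 0.05 m/s).
It fails at once if a bystander is moved by more than 20 mm (distance of any of tape_gun, scanner, small_carton from where it was at the start of the episode above 0.02 m).
It also fails if it takes over 72 s, if anything falls off the work surface, if the arm or the gripper's body presses on something with over 40 N, if the wrist force passes 120 N, or if a joint passes its speed limit or range.

## Working session

There is one attempt and no reset: what is moved stays moved. The work goes in short steps, Python scripts to look and compute and a shell command to move; the robot and the scene stay as the last step left them, time stands still between calls to the robot, and variables do not carry over. Pictures are saved under pics/ and viewed, at most 10 in all, crops included, and the job is handed in when it is done.

```bash
mkdir -p pics; cat > h.py <<'E'
import numpy as np, cv2, json
from cell import manip
def snap(n,f):
    s=manip.snapshot(n); cv2.imwrite('pics/'+f+'.png',s['image'])
    np.savez('pics/'+f+'.npz',**{k:s[k] for k in('fov_y','cx','cy','extrinsics')}); return s
def px2w(f,u,v,z):
    d=np.load('pics/'+f+'.npz'); E=d['extrinsics']; F=240/np.tan(np.radians(d['fov_y']/2))
    r=E[:3,:3].T@np.array([(u-d['cx'])/F,(v-d['cy'])/F,1]); c=-E[:3,:3].T@E[:3,3]
    return c+r*(z-c[2])/r[2]
def w2px(f,p):
    d=np.load('pics/'+f+'.npz'); E=d['extrinsics']; F=240/np.tan(np.radians(d['fov_y']/2))
    q=E[:3,:3]@np.array(p)+E[:3,3]; return q[:2]/q[2]*F+[d['cx'],d['cy']]
E
python3 - <<'E'
from h import *
print(manip.get_state())
for n in('top','scene','wrist'):
    s=snap(n,n+'0'); print(n,s['fov_y'],s['cx'],s['cy'],np.round(s['extrinsics'],3).tolist())
E
```

```text
{'time': 0.0, 'joint_positions': array([-75.46011953,  26.83478683,  -0.66549695,  91.87985257,
         0.34532937,  61.38485534,  -3.22777825]), 'joint_velocities': array([-0.07329068, -0.01539949,  0.00597021, -0.01534189,  0.05824033,
       -0.03697337, -0.04192739]), 'joint_torque': array([-5.51992853e-04, -5.20560551e+01, -1.27475851e-02, -2.43752110e+01,
       -5.64966537e-02,  1.73340517e-02,  1.69523350e-04]), 'position': array([0.18998223, 0.62102593, 0.2136618 ]), 'tool_rot': array([-1.79902786e+02,  7.94071637e-03,  1.62992086e+02]), 'ft_force': array([-0.0232038 , -0.02423011,  0.43941216]), 'moment': array([-1.93939902e-05,  1.23986814e-02, -1.91748408e-03]), 'finger_force': 0.0, 'finger_gap': 0.09160196919985213}
top 44.87688022860826 307.5474652234905 239.9177747647815 [[0.002, -1.0, -0.016, 0.01], [-0.996, -0.001, -0.091, 0.515], [0.091, 0.016, -0.996, 1.635], [0.0, 0.0, 0.0, 1.0]]
scene 52.61356232128049 319.44659022113296 243.55490903624172 [[0.417, -0.909, -0.019, -0.226], [-0.406, -0.167, -0.898, 0.28], [0.813, 0.382, -0.439, 0.867], [0.0, 0.0, 0.0, 1.0]]
wrist 67.30163963055554 322.4873678042418 236.7917492815059 [[0.293, 0.956, -0.001, -0.65], [0.92, -0.282, 0.271, -0.03], [0.259, -0.08, -0.963, 0.391], [0.0, 0.0, 0.0, 1.0]]
```

View pics/top0.png

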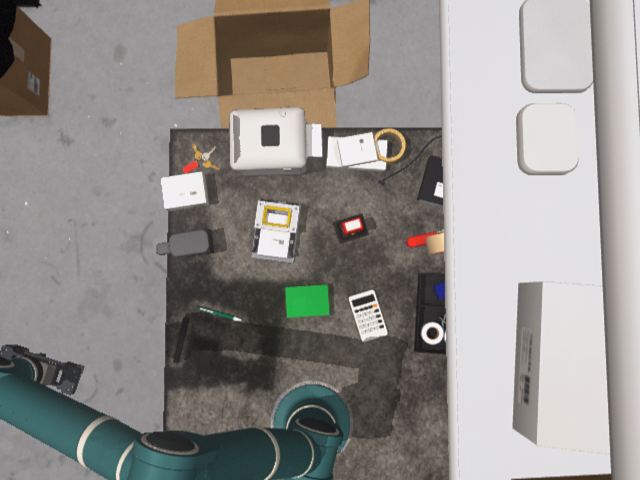

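View pics/scene0.png

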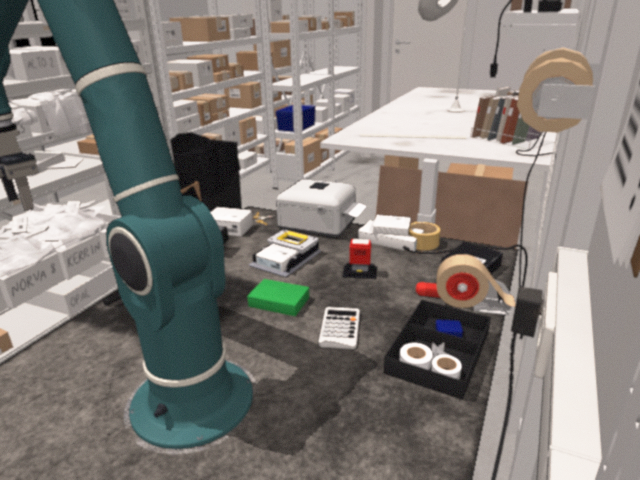

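The top view shows the jig with the carton at about (277,230), its window at (277,215), and the stamp in its dock at (352,227). The jig's open end faces the robot. Next I'll enlarge that area.

```bash
python3 - <<'E'
from h import *
im=cv2.imread('pics/top0.png')[190:275,245:385]
cv2.imwrite('pics/c1.png',cv2.resize(im,None,fx=5.6,fy=5.6,interpolation=cv2.INTER_CUBIC))
for u,v,z in((277,215,.05),(274,240,.036),(352,227,.09)): print(px2w('top0',u,v,z))
E
```

```text
[0.58354873 0.09670954 0.05      ]
[0.5139718  0.10571053 0.036     ]
[ 0.54496728 -0.11213986  0.09      ]
```

View pics/c1.png

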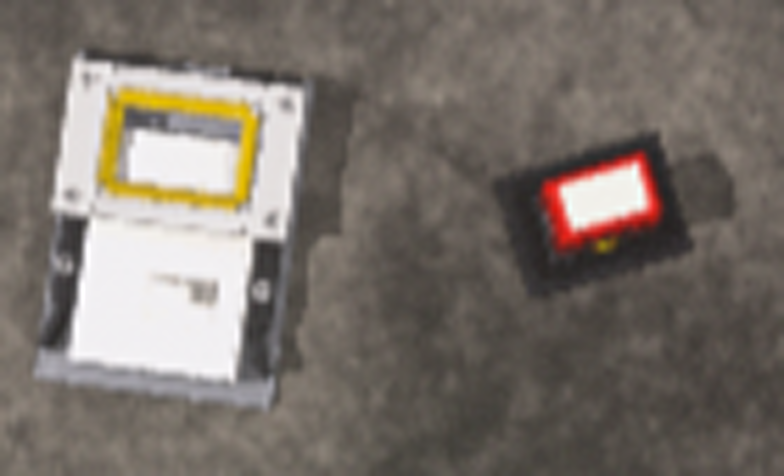

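```bash
cat >> h.py <<'E'
from scipy.spatial.transform import Rotation as R
def go(xyz,yaw):
    s=manip.get_state(); Q=R.from_euler('xyz',s['tool_rot'],degrees=True); T=R.from_euler('xyz',[180,0,yaw],degrees=True)
    d=Q.inv().apply(np.array(xyz)-s['position'])*100; w=(Q.inv()*T).as_rotvec()
    print('move cm',np.round(d,2),'rad',np.round(w,4))
def top(f,u,v,z): return px2w(f,245+(u+.5)/5.6-.5,190+(v+.5)/5.6-.5,z)
E
python3 - <<'E'
from h import *
d=np.load('pics/wrist0.npz');E=d['extrinsics'];s=manip.get_state()
c=-E[:3,:3].T@E[:3,3];Q=R.from_euler('xyz',s['tool_rot'],degrees=True)
print('cam in tool',Q.inv().apply(c-s['position']),'view dir in tool',Q.inv().apply(E[2,:3]))
for n,P,z in(('win',[(108,90),(262,105),(245,210),(100,198)],.052),('dock',[(495,185),(657,133),(692,245),(540,298)],.015),('cap',[(545,183),(645,152),(660,220),(560,248)],.09),('carton near',[(72,360),(237,380)],.036),('base near',[(35,378),(272,406)],.006)):
    W=np.array([top('top0',*p,z) for p in P]); print(n,W.mean(0).round(4)); print(W[:,:2].round(4).tolist())
go([.44,0,.32],95)
E
```

```text
cam in tool [ 0.07636951  0.00056084 -0.17017724] view dir in tool [-2.70865060e-01  5.25775513e-04  9.62617184e-01]
win [0.579  0.0979 0.052 ]
[[0.6099, 0.1339], [0.6022, 0.0561], [0.549, 0.0644], [0.5551, 0.1374]]
dock [ 0.5506 -0.1138  0.015 ]
[[0.5661, -0.0621], [0.593, -0.1453], [0.5352, -0.1629], [0.5079, -0.085]]
cap [ 0.5493 -0.1127  0.09  ]
[[0.558, -0.0845], [0.5733, -0.1336], [0.5398, -0.1407], [0.526, -0.0918]]
carton near [0.4695 0.1106 0.036 ]
[[0.4745, 0.1523], [0.4645, 0.0688]]
base near [0.4601 0.1134 0.006 ]
[[0.4672, 0.1744], [0.4529, 0.0523]]
move cm [-42.07 -52.1  -10.54] rad [-1.1000e-03  9.0000e-04  1.1867e+00]
```

```bash
python3 - <<'E'
from h import *
go([.52,0,.22],90)
E
```

```text
move cm [-49.72 -49.75  -0.54] rad [-1.100e-03  1.000e-03  1.274e+00]
```

```bash
python3 -m creep '9 -20 -20 -0.5 0 0 0.5; 9 -49.7 -49.7 -0.5 0 0 1.27; 9 -49.7 -49.7 -0.5 0 0 1.27; 9 -49.7 -49.7 -0.5 0 0 1.27; 9 -49.7 -49.7 -0.5 0 0 1.27; 9 -49.7 -49.7 -0.5 0 0 1.27; 9 -49.7 -49.7 -0.5 0 0 1.27; 9 -49.7 -49.7 -0.5 0 0 1.27; 9 -49.7 -49.7 -0.5 0 0 1.27; 9 -49.7 -49.7 -0.5 0 0 1.27; 9 -49.7 -49.7 -0.5 0 0 1.27; 9 -49.7 -49.7 -0.5 0 0 1.27; 9 -49.7 -49.7 -0.5 0 0 1.27; 9 -49.7 -49.7 -0.5 0 0 1.27; 9 -49.7 -49.7 -0.5 0 0 1.27; 9 -49.7 -49.7 -0.5 0 0 1.27'
python3 - <<'E'
from h import *
print(manip.get_state()['joint_positions'])
snap('wrist','w1')
for p in((.5813,.0991,.052),(.551,-.113,.015)): print(w2px('w1',p))
E
```

```text
time: 2.15
position: [0.5198, 0.0021, 0.2196]
tool_rot: [180.0, -0.0, 90.3]
ft_force: [-0.5, -0.2, -0.2]
finger_gap: 0.0899
finger_force: 0.0
[-31.98634606  14.73763799  33.22650679 111.4312195   -9.65291255
  56.53474058   6.06348588]
[392.10778916 112.69920426]
[349.10047083 310.0873445 ]
```

View pics/w1.png

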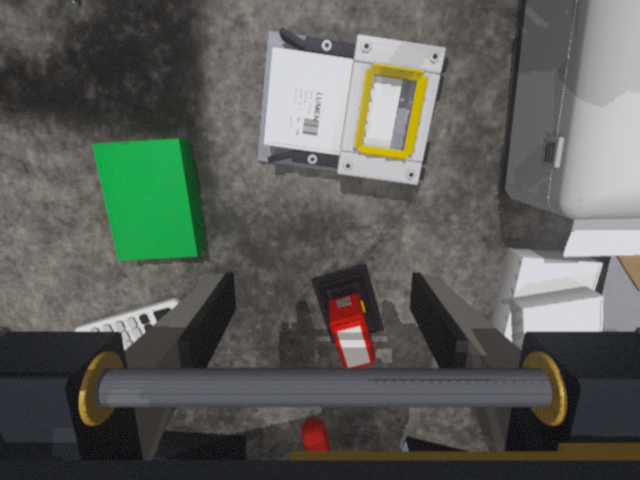

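The wrist view shows the jig at (260–445, 35–185), with its yellow window around (392,112), and the dock and stamp at about (348,310). These match my predicted pixels. I'll enlarge both.

```bash
python3 - <<'E'
from h import *
im=cv2.imread('pics/w1.png')
a=cv2.resize(im[25:195,250:460],None,fx=3.8,fy=3.4,interpolation=cv2.INTER_CUBIC)
cv2.imwrite('pics/c2.png',cv2.resize(im[25:193,250:460],None,fx=3.5,fy=3.5,interpolation=cv2.INTER_CUBIC))
cv2.imwrite('pics/c3.png',cv2.resize(im[255:375,295:405],None,fx=5,fy=5,interpolation=cv2.INTER_CUBIC))
E
```

```text
(no output)
```

View pics/c2.png

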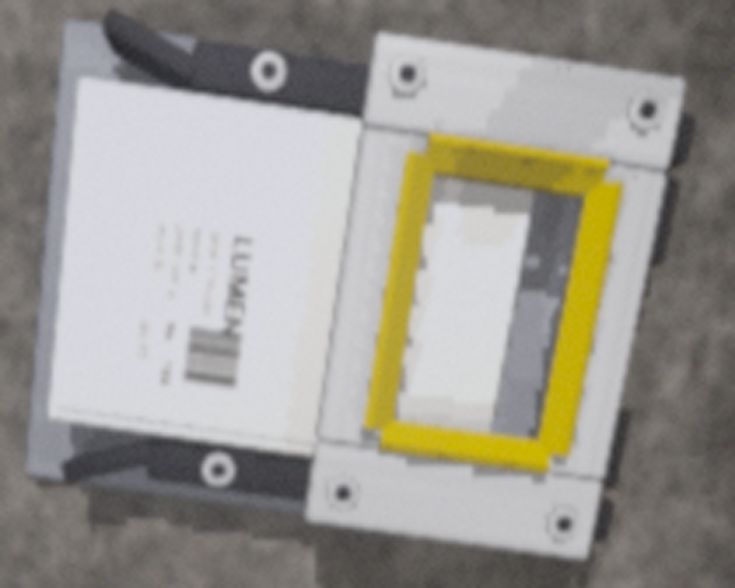

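View pics/c3.png

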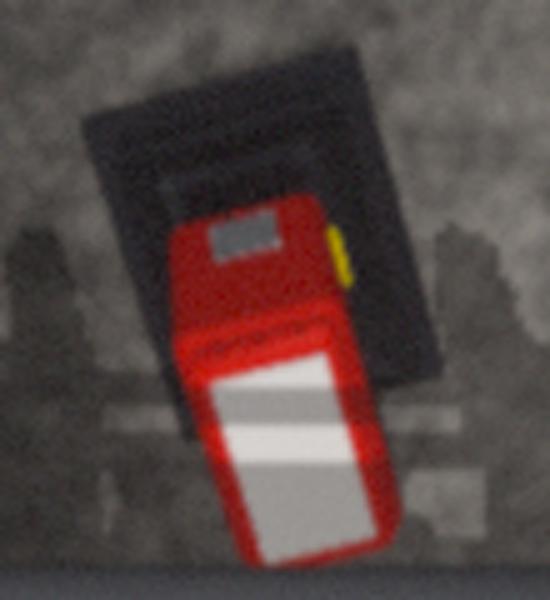

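```bash
cat > fit.py <<'E'
from h import *
from scipy.optimize import least_squares
def c2(u,v): return (250+(u+.5)/3.5-.5, 25+(v+.5)/3.5-.5)
def c3(u,v): return (295+(u+.5)/5-.5, 255+(v+.5)/5-.5)
def ct(u,v): return (245+(u+.5)/5.6-.5,190+(v+.5)/5.6-.5)
def fit(f,L,x0):
    def res(x):
        r=R.from_euler('z',x[2]).as_matrix(); return np.concatenate([w2px(f,r@np.array(l)/1000+[x[0],x[1],0])-p for l,p in L])
    s=least_squares(res,x0,x_scale=[.1,.1,1],loss='soft_l1'); print(f,s.x[:2].round(4),np.degrees(s.x[2]).round(2),'res px',s.fun.round(1).tolist()); return s.x
E
python3 - <<'E'
from fit import *
J=[((-98,62,6),c2(67,20)),((-98,-62,6),c2(28,478)),((-15,62,46),c2(377,32)),((63,62,46),c2(685,80)),((63,-62,46),c2(588,558)),((-15,-62,46),c2(308,520)),
((24-25.5,0,52),c2(388,291)),((24+25.5,0,52),c2(596,319)),((24,36.5,52),c2(520,149)),((24,-36.5,52),c2(464,459))]
a=fit('w1',J,[.557,.1,-.12])
Jt=[((-98,62,6),ct(35,378)),((-98,-62,6),ct(272,406)),((-15,62,46),ct(53,212)),((63,62,46),ct(78,60)),((63,-62,46),ct(306,85)),((-15,-62,46),ct(275,238))]
b=fit('top0',Jt,[.557,.1,-.12])
D=[((-33,44,15),c3(82,118)),((33,44,15),c3(355,45)),((33,-44,15),c3(442,370)),((-33,-44,15),c3(190,445))]
fit('w1',D,[.55,-.11,.3])
fit('top0',[((-33,44,15),ct(495,185)),((33,44,15),ct(657,133)),((33,-44,15),ct(692,245)),((-33,-44,15),ct(540,298))][:0]+[((33,44,15),ct(495,185)),((33,-44,15),ct(657,133)),((-33,-44,15),ct(692,245)),((-33,44,15),ct(540,298))],[.55,-.11,.3])
fit('w1',[((-17,27,90),c3(180,342)),((17,27,90),c3(340,305)),((17,-27,90),c3(404,545)),((-17,-27,90),c3(245,572))],[.55,-.11,.3])
for p in((78,78),(48,418)): 
    w=px2w('w1',*c2(*p),.036); print(w, R.from_euler('z',-a[2]).apply(w-[a[0],a[1],0]))
E
```

```text
w1 [0.5561 0.1023] -7.13 res px [-1.5, -0.5, -0.8, 0.2, -0.1, -3.2, 1.4, -3.9, 0.4, 2.4, -0.6, 2.6, 1.6, 0.7, -1.2, 0.5, -0.1, 0.8, 1.1, -1.6]
top0 [0.5572 0.1015] -6.77 res px [-0.1, 0.0, 0.3, 0.1, -1.1, -0.3, -2.1, -0.3, 0.6, 0.3, 2.8, 0.2]
w1 [ 0.5501 -0.1058] 17.56 res px [-1.9, -0.2, 0.5, -2.2, 3.2, 1.0, -0.6, 0.8]
top0 [ 0.5506 -0.1141] 19.1 res px [-0.1, -0.4, -0.2, -1.1, 1.3, 0.5, -0.6, 1.0]
w1 [ 0.5493 -0.1094] 15.07 res px [-2.2, -0.1, 1.6, -1.2, 1.5, 0.1, -1.2, 2.5]
[0.4742881  0.15486645 0.036     ] [-0.0876646   0.04198861  0.036     ]
[0.46338327 0.07119937 0.036     ] [-0.08809969 -0.042385    0.036     ]
```

```bash
python3 - <<'E'
from h import *
go([.4365,.1167,.12],83); go([.4365,.1167,.02],83)
E
```

```text
move cm [11.53 -8.27  9.97] rad [ 1.000e-04 -4.000e-04  1.276e-01]
move cm [11.52 -8.28 19.97] rad [ 1.000e-04 -4.000e-04  1.276e-01]
```

```bash
python3 -m creep '0 11.5 -8.3 5 0 0 0.128; 0 11.5 -8.3 5 0 0 0.128; 0 11.5 -8.3 5 0 0 0.128; 0 11.5 -8.3 10 0 0 0.128; 0 11.5 -8.3 15 0 0 0.128; 0 11.5 -8.3 20 0 0 0.128; 0 11.5 -8.3 20 0 0 0.128; 0 11.5 -8.3 20 0 0 0.128' 10
python3 - <<'E'
from h import *
a=[.5565,.102,np.radians(-7)]
p=manip.get_state()['position']; print(R.from_euler('z',-a[2]).apply(p-[a[0],a[1],0]),manip.get_state()['tool_rot'])
snap('wrist','w2')
E
```

```text
time: 3.2
position: [0.4376, 0.1158, 0.0209]
tool_rot: [179.9, -0.0, 82.9]
ft_force: [0.2, 0.2, -0.1]
finger_gap: 0.0124
finger_force: 0.0
[-0.11972119 -0.00083483  0.02089718] [ 1.79910290e+02 -4.56862345e-02  8.28756446e+01]
```

View pics/w2.png

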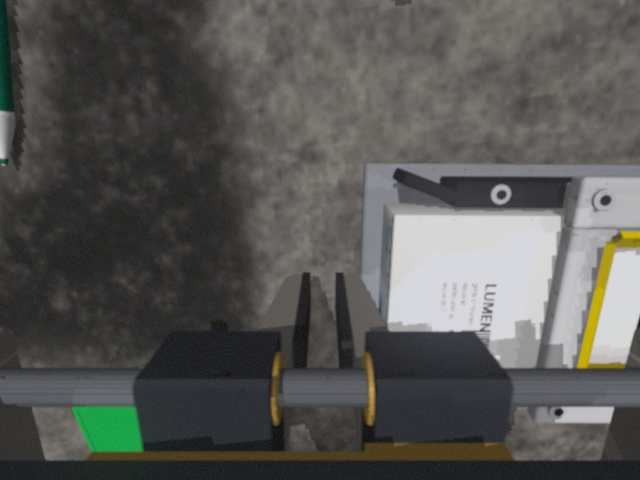

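Fingers are nearly shut, just behind the carton's near end at column 385, and centred on it. Pushing gently now.

```bash
python3 -m creep '0 0 0.4 0 0 0 0; 0 0 0.8 0 0 0 0; 0 0 1.2 0 0 0 0; 0 0 1.5 0 0 0 0; 0 0 1.8 0 0 0 0; 0 0 2.1 0 0 0 0; 0 0 2.4 0 0 0 0; 0 0 2.7 0 0 0 0; 0 0 3.0 0 0 0 0;0 0 3.2 0 0 0 0; 0 0 3.4 0 0 0 0'
```

```text
time: 4.62
position: [0.4704, 0.1114, 0.0196]
tool_rot: [-180.0, 0.0, 82.9]
ft_force: [-0.2, -0.6, -0.4]
finger_gap: 0.0004
finger_force: 0.3
```

```bash
python3 -m creep '0 0 0.1 0 0 0 0; 0 0 0.2 0 0 0 0; 0 0 0.3 0 0 0 0'; python3 - <<'E'
from h import *
a=[.5565,.102,np.radians(-7)]
p=manip.get_state()['position']; print(R.from_euler('z',-a[2]).apply(p-[a[0],a[1],0]),manip.get_state()['tool_rot'])
s=snap('wrist','w3')
cv2.imwrite('pics/c4.png',cv2.resize(s['image'][150:430,240:640],None,fx=2,fy=2))
E
```

```text
time: 5.0
position: [0.4733, 0.1111, 0.0196]
tool_rot: [180.0, -0.0, 82.9]
ft_force: [-1.0, 0.1, 0.1]
finger_gap: 0.0004
finger_force: 0.3
[-0.08367988 -0.00115655  0.01959778] [ 1.79999681e+02 -2.19180209e-03  8.28934607e+01]
```

View pics/c4.png

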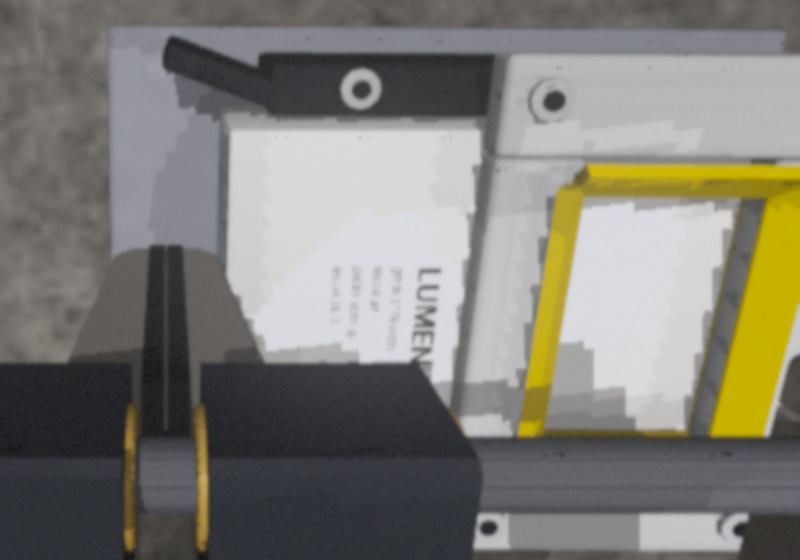

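The carton's near edge (crop column 228) has slid forward and is following the finger. A strip still shows open at the far end of the window. I'll go on slowly to the stops.

```bash
python3 - <<'E'
from h import *
a=[.5565,.102,np.radians(-7)]
w=px2w('w3',240+228/2,150+125/2,.036); print(R.from_euler('z',-a[2]).apply(w-[a[0],a[1],0]))
E
python3 -m creep '0 0 0.1 0 0 0 0; 0 0 0.2 0 0 0 0; 0 0 0.3 0 0 0 0; 0 0 0.4 0 0 0 0'
```

```text
[-0.06976448  0.04360784  0.036     ]
time: 5.55
position: [0.4773, 0.1105, 0.0196]
tool_rot: [180.0, -0.0, 82.9]
ft_force: [0.1, 0.8, 1.0]
finger_gap: 0.0005
finger_force: 0.4
```

```bash
python3 -m creep '0 0 0.1 0 0 0 0; 0 0 0.2 0 0 0 0; 0 0 0.3 0 0 0 0; 0 0 0.35 0 0 0 0';python3 -m creep '0 0 0.05 0 0 0 0; 0 0 0.1 0 0 0 0; 0 0 0.1 0 0 0 0'
```

```text
time: 6.05
position: [0.4808, 0.1101, 0.0196]
tool_rot: [180.0, -0.0, 82.9]
ft_force: [-1.3, -0.9, 0.1]
finger_gap: 0.0003
finger_force: 0.4
time: 6.42
position: [0.4817, 0.11, 0.0196]
tool_rot: [-180.0, -0.0, 82.9]
ft_force: [-0.2, 0.2, -0.3]
finger_gap: 0.0001
finger_force: 0.5
```

```bash
python3 -m creep '0 0 0.05 0 0 0 0; 0 0 0.1 0 0 0 0; 0 0 0.1 0 0 0 0';python3 -m creep '0 0 0.05 0 0 0 0; 0 0 0.05 0 0 0 0'
```

```text
time: 6.8
position: [0.4818, 0.11, 0.0195]
tool_rot: [-179.9, 0.0, 82.9]
ft_force: [-4.5, 0.8, 3.8]
finger_gap: -0.0001
finger_force: 2.6
time: 7.05
position: [0.4819, 0.11, 0.0195]
tool_rot: [-179.9, -0.0, 82.9]
ft_force: [-6.6, 0.9, 6.0]
finger_gap: 0.0005
finger_force: 3.4
```

```bash
python3 -m creep '0 0 -0.3 0 0 0 0; 0 0 -2 0 0 0 0; 0 0 -2 -6 0 0 0; 0 0 -2 -12 0 0 0; 0 0 -2 -18 0 0 0; 0 0 -2 -18 0 0 0'; python3 - <<'E'
from h import *
go([.57,-.17,.2],108)
E
```

```text
time: 7.8
position: [0.4658, 0.1134, 0.2037]
tool_rot: [179.5, -0.4, 82.9]
ft_force: [-0.1, 0.5, -0.5]
finger_gap: 0.0004
finger_force: 0.0
move cm [-26.84  13.84   0.31] rad [ 0.0093 -0.0045 -0.4379]
```

```bash
python3 -m creep '7 -26.8 13.8 0 0.0 0 -0.438; 7 -26.8 13.8 0 0.0 0 -0.438; 7 -26.8 13.8 0 0 0 -0.438; 7 -26.8 13.8 0 0 0 -0.438; 7 -26.8 13.8 0 0 0 -0.438; 7 -26.8 13.8 0 0 0 -0.438; 7 -26.8 13.8 0 0 0 -0.438; 7 -26.8 13.8 0 0 0 -0.438'; python3 - <<'E'
from h import *
s=snap('wrist','w4'); snap('top','top1')
for p in((.55,-.11,.015),(.55,-.11,.09),(.58,.1,.05)): print(w2px('w4',p))
cv2.imwrite('pics/c5.png',cv2.resize(s['image'][40:340,140:520],None,fx=2,fy=2,interpolation=cv2.INTER_CUBIC))
E
```

```text
time: 8.8
position: [0.5667, -0.1683, 0.1989]
tool_rot: [-180.0, -0.1, 108.1]
ft_force: [1.5, 0.5, 0.4]
finger_gap: 0.0697
finger_force: 0.0
[324.43250815 153.60005071]
[324.9289726  158.16830419]
[ 454.58058802 -113.94161673]
```

View pics/c5.png

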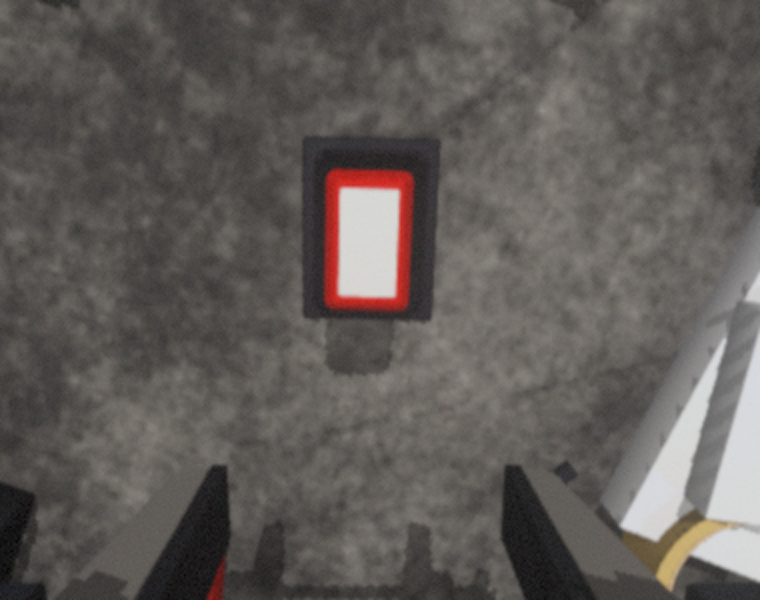

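The crop shows the dock's outline at (303–440, 137–319) and the red cap's top at (325–412, 168–309), looking nearly straight down.

```bash
python3 - <<'E'
from fit import *
c5=lambda u,v:(140+(u+.5)/2-.5,40+(v+.5)/2-.5)
fit('w4',[((-33,44,15),c5(303,137)),((33,44,15),c5(440,139)),((33,-44,15),c5(431,319)),((-33,-44,15),c5(303,318))],[.55,-.11,.3])
x=fit('w4',[((-17,27,90),c5(326,168)),((17,27,90),c5(414,169)),((17,-27,90),c5(408,309)),((-17,-27,90),c5(323,308))],[.55,-.11,.3])
# red mask check
im=cv2.imread('pics/w4.png')[40:340,140:520].astype(int)
m=((im[...,2]>110)&(im[...,1]<70)).astype(np.uint8); m[220:]=0
c,_=cv2.findContours(m,cv2.RETR_EXTERNAL,cv2.CHAIN_APPROX_NONE); k=max(c,key=cv2.contourArea)
(r,wh,ang)=cv2.minAreaRect(k); print(r,wh,ang,px2w('w4',r[0]+140,r[1]+40,.09))
go([x[0],x[1],.12],108); print(manip.get_state()['position'],manip.get_state()['tool_rot'])
E
```

```text
w4 [ 0.5506 -0.1122] 16.82 res px [-1.4, -1.6, 1.3, -0.9, 1.3, 2.9, -1.2, 1.9]
w4 [ 0.5495 -0.1117] 16.43 res px [-1.1, -1.6, 0.9, -0.7, 0.6, 1.8, -0.5, 1.1]
(183.6638946533203, 119.255126953125) (43.2601318359375, 69.5597915649414) 1.7899105548858643 [ 0.5493393  -0.11106462  0.09      ]
move cm [5.93 0.1  7.95] rad [ 0.0002 -0.0011  0.0028]
[ 0.56704661 -0.16848582  0.19940265] [ 1.79991126e+02 -6.53336590e-02  1.08157611e+02]
```

```bash
python3 - <<'E'
from h import *
go([.5495,-.1115,.053],107)
E

```

```text
move cm [ 5.94  0.11 14.65] rad [ 0.0001 -0.0011  0.0202]
```

```bash
python3 -m creep '7 5.94 0.1 3 0 0 0.02; 7 5.94 0.1 5 0 0 0.02; 7 5.94 0.1 9 0 0 0.02; 7 5.94 0.1 12 0 0 0.02; 7 5.94 0.1 14.6 0 0 0.02; 7 5.94 0.1 14.6 0 0 0.02; 7 5.94 0.1 14.6 0 0 0.02' 45; python3 - <<'E'
from h import *
go([.5495,-.1115,.053],107)
E

```

```text
time: 9.78
position: [0.5504, -0.1135, 0.0546]
tool_rot: [179.9, 0.0, 106.9]
ft_force: [0.9, -0.2, 1.3]
finger_gap: 0.0702
finger_force: 0.0
move cm [ 0.22 -0.03  0.16] rad [ 0.0014  0.0004 -0.0019]
```

```bash
python3 -m creep '5 0.2 0 0.15 0 0 0; 4 0.2 0 0.15 0 0 0; 3 0.2 0 0.15 0 0 0; 3 0.2 0 0.15 0 0 0;3 0.2 0 0.15 0 0 0' 15; python3 -m creep '2.5 0 0 0 0 0 0; 2.5 0 0 0 0 0 0; 2.5 0 0 0 0 0 0' 50; python3 - <<'E'
from h import *
s=manip.get_state(); print(s['position'],s['tool_rot'])
E
```

```text
time: 10.4
position: [0.5493, -0.1121, 0.0523]
tool_rot: [180.0, -0.0, 106.8]
ft_force: [0.5, 0.1, 1.6]
finger_gap: 0.0336
finger_force: 15.0
time: 10.78
position: [0.5493, -0.1121, 0.0523]
tool_rot: [180.0, 0.0, 106.8]
ft_force: [-0.3, 0.3, 4.8]
finger_gap: 0.0336
finger_force: 50.0
[ 0.54934907 -0.11210206  0.05231072] [1.79977730e+02 4.73889500e-03 1.06838505e+02]
```

```bash
python3 -m creep '2.5 0 0 -1 0 0 0; 2.5 0 0 -3 0 0 0; 2.5 0 0 -6 0 0 0; 2.5 0 0 -10 0 0 0; 2.5 0 0 -14.5 0 0 0; 2.5 0 0 -14.5 0 0 0'; python3 - <<'E'
from h import *
go([.57,.0147,.199],83)
E
```

```text
time: 11.52
position: [0.5514, -0.1128, 0.2014]
tool_rot: [179.6, 0.1, 106.8]
ft_force: [0.4, -0.1, -1.9]
finger_gap: 0.0336
finger_force: 50.0
move cm [11.66  5.47  0.26] rad [0.008  0.0007 0.4158]
```

```bash
python3 -m creep '2.5 3 1.4 0 0 0 0.1; 2.5 6 2.7 0 0 0 0.2; 2.5 9 4.1 0 0 0 0.3; 2.5 11.7 5.4 0.2 0 0 0.416; 2.5 11.7 5.4 0.2 0 0 0.416; 2.5 11.7 5.4 0.2 0 0 0.416; 2.5 11.7 5.4 0.2 0 0 0.416'; python3 - <<'E'
from h import *
s=manip.get_state(); print(s['position'],s['tool_rot'],s['ft_force'])
s=snap('wrist','w5')
print(w2px('w5',(.5803,.0991,.052)))
cv2.imwrite('pics/c6.png',cv2.resize(s['image'][40:340,140:520],None,fx=2,fy=2,interpolation=cv2.INTER_CUBIC))
E
```

```text
time: 12.4
position: [0.5666, 0.014, 0.1951]
tool_rot: [-180.0, 0.0, 82.9]
ft_force: [-0.4, -0.5, -1.3]
finger_gap: 0.0337
finger_force: 50.0
[0.56661779 0.0140447  0.19507524] [-1.79989445e+02  2.38822187e-02  8.29163679e+01] [-0.42838682 -0.46190832 -1.32969678]
[326.03883864 124.18840874]
```

View pics/c6.png

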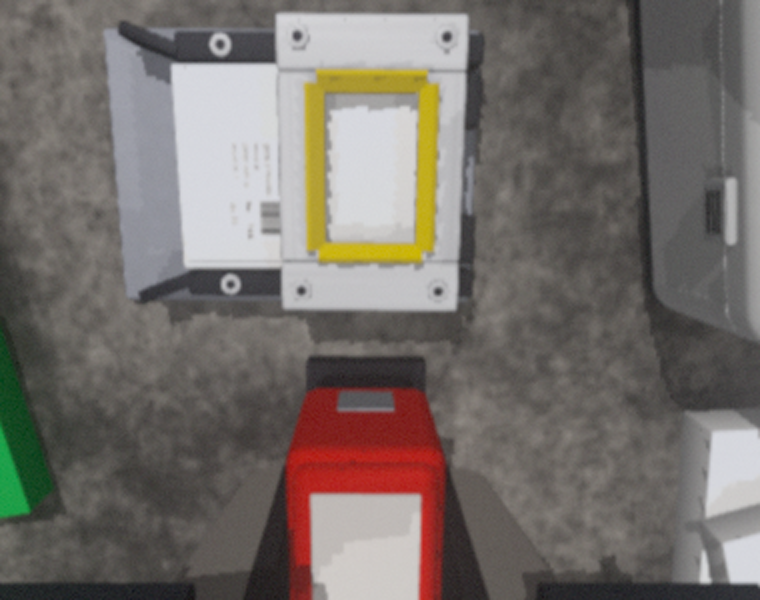

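The carton is home: it fills the window, and its near edge sits at about column 178 of the crop. The window frame's outer edges are at columns 307–436 and rows 70–262, and the held stamp's foot front edge is at (308–425, 358).

```bash
python3 - <<'E'
from fit import *
s=manip.get_state();Q=R.from_euler('xyz',s['tool_rot'],degrees=True)
c6=lambda u,v:(140+(u+.5)/2-.5,40+(v+.5)/2-.5)
def tool(u,v,z): return Q.inv().apply(px2w('w5',*c6(u,v),z)-s['position'])*1000
W=lambda u,v,z: px2w('w5',*c6(u,v),z)
zf=s['position'][2]-.0483
print('foot edge',tool(308,358,zf).round(1),tool(425,357,zf).round(1))
for n,p in dict(L=[(305,83),(309,250)],Rr=[(438,83),(433,250)],T=[(317,70),(427,70)],B=[(319,262),(421,262)]).items():
    print(n,[tool(*q,.052).round(1).tolist() for q in p])
x=fit('w5',[((-1.5,31,52),c6(305,83)),((-1.5,-31,52),c6(309,250)),((49.5,31,52),c6(438,83)),((49.5,-31,52),c6(433,250)),((24-21,36.5,52),c6(317,70)),((24+21,36.5,52),c6(427,70)),((3,-36.5,52),c6(319,262)),((45,-36.5,52),c6(421,262)),((-98,62,6),c6(105,30)),((-98,-62,6),c6(129,300))],[.5565,.102,-.12])
for p in((172,64),(185,267)): print('carton near',R.from_euler('z',-x[2]).apply(W(*p,.036)-[x[0],x[1],0]).round(4))
w=x[:2]+.024*np.array([np.cos(x[2]),np.sin(x[2])]); print('window',w)
E
```

```text
foot edge [ 27.2 -17.8  48.3] [27.5 18.5 48.3]
L [[119.1, -24.3, 143.1], [52.9, -24.1, 143.1]]
Rr [[119.0, 29.3, 143.1], [52.9, 28.9, 143.1]]
T [[123.9, -19.4, 143.1], [123.8, 24.7, 143.1]]
B [[47.9, -20.0, 143.1], [47.8, 23.8, 143.1]]
w5 [0.5563 0.1023] -7.11 res px [2.0, 2.4, 1.6, -2.8, -1.2, 2.4, -0.6, -2.8, 1.5, 1.5, -1.2, 1.5, 2.0, -2.2, -0.0, -2.3, -1.4, -0.9, -1.1, 0.6]
carton near [-0.0601  0.0424  0.036 ]
carton near [-0.0604 -0.0421  0.036 ]
window [0.58014086 0.09936212]
```

```bash
python3 -m creep '2.5 4 0.1 0 0 0 0; 2.5 8.6 0.22 2 0 0 0; 2.5 8.6 0.22 6 0 0 0; 2.5 8.6 0.22 8.2 0 0 0; 2.5 8.6 0.22 8.4 0 0 0; 2.5 8.6 0.22 8.4 0 0 0; 2.5 8.6 0.22 8.4 0 0 0'; python3 - <<'E'
from fit import *
s=manip.get_state(); print(s['position'],s['tool_rot'],s['ft_force'])
x=[.5563,.1023,np.radians(-7.1)]
print((R.from_euler('z',-x[2]).apply(s['position']-[x[0],x[1],.036])*1000-[24,0,0]).round(1))
s=snap('wrist','w6')
cv2.imwrite('pics/c7.png',cv2.resize(s['image'][180:400,200:450],None,fx=2.7,fy=2.7,interpolation=cv2.INTER_CUBIC))
E
```

```text
time: 13.32
position: [0.5805, 0.1005, 0.1124]
tool_rot: [179.9, -0.1, 83.0]
ft_force: [-0.0, -0.2, -1.3]
finger_gap: 0.0339
finger_force: 50.0
[0.58053894 0.10048537 0.11242128] [ 1.79880429e+02 -6.00924701e-02  8.29777217e+01] [-0.01326145 -0.23804264 -1.3273138 ]
[ 0.3  1.2 76.4]
```

View pics/c7.png

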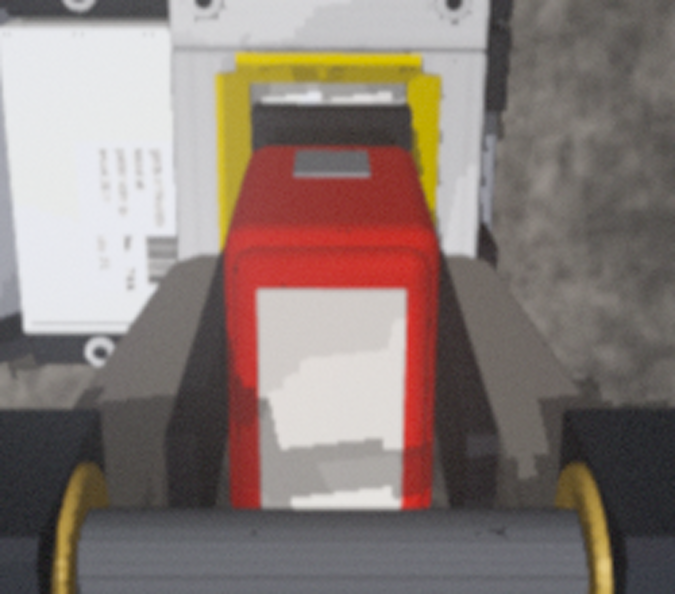

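The foot sits square over the window. Sideways, foot columns 250–411 match window outer columns 218–440. The foot's front edge is at row 104 and the frame's front edge at row 54. I've used up my picture allowance (11 viewed, one over the limit of 10), so from here I'll go by numbers and force.

```bash
python3 - <<'E'
from fit import *
s=manip.get_state();Q=R.from_euler('xyz',s['tool_rot'],degrees=True);print(s['position'],s['tool_rot'])
c7=lambda u,v:(200+(u+.5)/2.7-.5,180+(v+.5)/2.7-.5)
tool=lambda u,v,z: (Q.inv().apply(px2w('w6',*c7(u,v),z)-s['position'])*1000).round(1)
zf=s['position'][2]-.0483
print('foot',tool(251,104,zf),tool(411,104,zf))
print('win outer L,R at v=110',tool(218,110,.052),tool(440,110,.052),'front outer',tool(330,54,.052),'front inner top',tool(330,82,.046))
E
```

```text
[0.58042443 0.1005905  0.11231268] [ 1.79889122e+02 -5.97770160e-02  8.29865502e+01]
foot [ 27.6 -18.3  48.3] [27.5 18.5 48.4]
win outer L,R at v=110 [ 23.4 -27.4  60.3] [23.3 26.6 60.4] front outer [37.1 -0.1 60.4] front inner top [29.1 -0.1 66.3]
```

```bash
python3 -m creep '2.5 0.05 -0.04 0.4 0 0 0; 2.5 0.05 -0.04 0.8 0 0 0; 2.5 0.05 -0.04 1.1 0 0 0; 2.5 0.05 -0.04 1.4 0 0 0; 2.5 0.05 -0.04 1.6 0 0 0; 2.5 0.05 -0.04 1.6 0 0 0; 2.5 0.05 -0.04 1.6 0 0 0'
```

```text
time: 14.25
position: [0.5794, 0.1012, 0.0952]
tool_rot: [180.0, -0.0, 83.0]
ft_force: [-0.4, 0.5, -2.3]
finger_gap: 0.0336
finger_force: 50.0
```

```bash
python3 -m creep '2.5 0 0 0.2 0 0 0; 2.5 0 0 0.4 0 0 0;2.5 0 0 0.5 0 0 0; 2.5 0 0 0.5 0 0 0'; python3 -m creep '2.5 0 0 0.1 0 0 0; 2.5 0 0 0.2 0 0 0;2.5 0 0 0.3 0 0 0; 2.5 0 0 0.3 0 0 0'
```

```text
time: 14.75
position: [0.5792, 0.1012, 0.0899]
tool_rot: [-180.0, 0.0, 83.0]
ft_force: [-0.6, -0.5, -2.9]
finger_gap: 0.0338
finger_force: 50.0
time: 15.25
position: [0.5792, 0.1012, 0.087]
tool_rot: [-180.0, 0.0, 83.0]
ft_force: [0.4, -0.6, -1.8]
finger_gap: 0.0336
finger_force: 50.0
```

```bash
python3 -m creep '2.5 0 0 0.1 0 0 0; 2.5 0 0 0.2 0 0 0; 2.5 0 0 0.25 0 0 0; 2.5 0 0 0.25 0 0 0'; python3 -m creep '2.5 0 0 0.05 0 0 0; 2.5 0 0 0.1 0 0 0; 2.5 0 0 0.1 0 0 0'
```

```text
time: 15.75
position: [0.5792, 0.1012, 0.0845]
tool_rot: [-180.0, 0.0, 83.0]
ft_force: [-1.0, -1.7, -2.3]
finger_gap: 0.0338
finger_force: 50.0
time: 16.12
position: [0.5793, 0.1012, 0.0842]
tool_rot: [180.0, -0.0, 83.0]
ft_force: [-2.6, -0.5, 6.0]
finger_gap: 0.0338
finger_force: 50.0
```

```bash
python3 -m creep '2.5 0 0 0.08 0 0 0; 2.5 0 0 0.16 0 0 0; 2.5 0 0 0.24 0 0 0; 2.5 0 0 0.3 0 0 0; 2.5 0 0 0.3 0 0 0'; python3 -m creep '2.5 0 0 0.05 0 0 0; 2.5 0 0 0.1 0 0 0; 2.5 0 0 0.1 0 0 0'
```

```text
time: 16.75
position: [0.5793, 0.1012, 0.0812]
tool_rot: [180.0, -0.0, 83.0]
ft_force: [-2.4, -0.9, 5.4]
finger_gap: 0.0337
finger_force: 50.0
time: 17.12
position: [0.5793, 0.1012, 0.0802]
tool_rot: [-180.0, -0.0, 83.0]
ft_force: [-2.5, -1.4, 6.2]
finger_gap: 0.0336
finger_force: 50.0
```

```bash
for i in 1 2; do :; done; python3 -m creep '2.5 0 0 0.05 0 0 0; 2.5 0 0 0.05 0 0 0'; python3 -m creep '2.5 0 0 0.05 0 0 0; 2.5 0 0 0.05 0 0 0'
```

```text
time: 17.38
position: [0.5793, 0.1012, 0.0798]
tool_rot: [-180.0, -0.0, 83.0]
ft_force: [-2.9, 0.3, 5.7]
finger_gap: 0.0339
finger_force: 50.0
time: 17.62
position: [0.5793, 0.1012, 0.0797]
tool_rot: [-180.0, -0.0, 83.0]
ft_force: [-4.0, -0.8, 8.6]
finger_gap: 0.0334
finger_force: 50.0
```

```bash
python3 -m creep '2.5 0 0 0.05 0 0 0; 2.5 0 0 0.05 0 0 0' | grep -E 'posi|ft'
```

```text
position: [0.5794, 0.1012, 0.0797]
ft_force: [-5.4, -1.1, 13.2]
```

```bash
python3 -m creep '2.5 0 0 0.05 0 0 0; 2.5 0 0 0.05 0 0 0' | grep -E 'posi|ft'
```

```text
position: [0.5794, 0.1012, 0.0796]
ft_force: [-6.7, -0.5, 17.1]
```

```bash
python3 -m creep '2.5 0 0 0 0 0 0; 2.5 0 0 0 0 0 0; 2.5 0 0 0 0 0 0; 2.5 0 0 0 0 0 0; 2.5 0 0 0 0 0 0'| grep -E 'posi|ft';  python3 -m creep '2.5 0 0 0 0 0 0; 2.5 0 0 0 0 0 0; 2.5 0 0 0 0 0 0; 2.5 0 0 0 0 0 0'| grep -E 'posi|ft|rot'
```

```text
position: [0.5794, 0.1012, 0.0796]
ft_force: [-6.5, -0.8, 17.1]
position: [0.5794, 0.1012, 0.0796]
tool_rot: [-180.0, -0.1, 83.0]
ft_force: [-7.4, -1.2, 16.5]
```

```bash
python3 -m creep '2.5 0 0 -0.1 0 0 0; 2.5 0 0 -0.2 0 0 0; 2.5 0 0 -0.35 0 0 0; 2.5 0 0 -0.5 0 0 0; 2.5 0 0 -0.65 0 0 0; 2.5 0 0 -0.8 0 0 0; 2.5 0 0 -1 0 0 0; 2.5 0 0 -1.3 0 0 0; 2.5 0 0 -1.8 0 0 0; 2.5 0 0 -2.5 0 0 0; 2.5 0 0 -4 0 0 0; 2.5 0 0 -6 0 0 0; 2.5 0 0 -9 0 0 0; 2.5 0 0 -12 0 0 0; 2.5 0 0 -12 0 0 0'; python3 - <<'E'
from fit import *
go([.5493,-.1121,.2],106.8)
snap('top','top2')
# carton home check from the top camera: white blob near end before/after
for f in('top1','top2'):
    im=cv2.imread('pics/'+f+'.png'); print(f, im[225:265,270].mean(1).astype(int).tolist())
E
```

```text
time: 21.12
position: [0.5811, 0.1014, 0.2009]
tool_rot: [179.7, -0.2, 83.0]
ft_force: [0.5, -0.2, -1.9]
finger_gap: 0.0336
finger_force: 50.0
move cm [-21.58  -0.56   0.03] rad [ 0.0061 -0.0017 -0.4154]
top1 [183, 210, 222, 226, 195, 219, 240, 241, 241, 241, 241, 241, 241, 241, 241, 241, 241, 241, 242, 241, 227, 171, 144, 158, 159, 159, 159, 158, 158, 157, 161, 165, 169, 168, 143, 113, 109, 111, 118, 119]
top2 [62, 61, 58, 58, 62, 61, 60, 59, 58, 60, 58, 60, 57, 57, 57, 59, 55, 57, 57, 59, 56, 56, 57, 54, 55, 54, 54, 54, 52, 54, 51, 52, 50, 52, 52, 52, 51, 49, 51, 55]
```

```bash
python3 -m creep '2.5 -4 -0.1 0 0 0 -0.1; 2.5 -8 -0.2 0 0 0 -0.2; 2.5 -12 -0.3 0 0 0 -0.3; 2.5 -16 -0.4 0 0 0 -0.4; 2.5 -19.5 -0.5 0 0 0 -0.415; 2.5 -21.5 -0.55 0 0 0 -0.415; 2.5 -21.5 -0.55 0 0 0 -0.415; 2.5 -21.5 -0.55 0 0 0 -0.415; 2.5 -21.5 -0.55 0 0 0 -0.415'; python3 - <<'E'
from h import *
go([.5493,-.1121,.075],106.8)
E
```

```text
time: 22.3
position: [0.5478, -0.1099, 0.1972]
tool_rot: [-180.0, -0.0, 106.9]
ft_force: [-0.7, 0.4, -2.1]
finger_gap: 0.0332
finger_force: 50.0
move cm [-0.26  0.09 12.22] rad [-0.0004 -0.0006  0.0019]
```

```bash
python3 -m creep '2.5 -0.25 0.1 3 0 0 0; 2.5 -0.25 0.1 7 0 0 0; 2.5 -0.25 0.1 10 0 0 0; 2.5 -0.25 0.1 12 0 0 0; 2.5 -0.25 0.1 12.2 0 0 0; 2.5 -0.25 0.1 12.2 0 0 0'; python3 - <<'E'
from h import *
go([.5493,-.1121,.0525],106.8)
E
```

```text
time: 23.05
position: [0.5501, -0.1137, 0.0764]
tool_rot: [179.9, 0.0, 106.8]
ft_force: [0.4, 0.6, -1.8]
finger_gap: 0.0341
finger_force: 50.0
move cm [ 0.18 -0.04  2.39] rad [ 0.0014  0.0006 -0.0001]
```

```bash
python3 -m creep '2.5 0 0 0.1 0 0 0; 2.5 0 0 0.1 0 0 0; 2.5 0 0 0.1 0 0 0'|grep ft; python3 - <<'E'
from h import *
go([.5493,-.1121,.0525],106.8)
E
```

```text
ft_force: [-0.2, -0.4, -1.4]
move cm [0.15 0.01 2.25] rad [ 0.0009  0.0002 -0.0003]
```

```bash
python3 -m creep '2.5 0.15 0 0.4 0 0 0; 2.5 0.15 0 0.8 0 0 0; 2.5 0.15 0 1.1 0 0 0; 2.5 0.15 0 1.4 0 0 0; 2.5 0.15 0 1.6 0 0 0; 2.5 0.15 0 1.8 0 0 0; 2.5 0.15 0 2 0 0 0; 2.5 0.15 0 2.1 0 0 0; 2.5 0.15 0 2.1 0 0 0'; python3 - <<'E'
from h import *
go([.5493,-.1121,.0525],106.8)
E
```

```text
time: 24.55
position: [0.5489, -0.1122, 0.0536]
tool_rot: [-180.0, -0.0, 106.8]
ft_force: [-0.1, -0.4, -1.5]
finger_gap: 0.0338
finger_force: 50.0
move cm [-0.01  0.04  0.11] rad [-0.     -0.     -0.0003]
```

```bash
python3 -m creep '2.5 0 0.02 0.05 0 0 0; 2.5 0 0.02 0.1 0 0 0; 2.5 0 0.02 0.13 0 0 0; 2.5 0 0.02 0.13 0 0 0'
```

```text
time: 25.05
position: [0.5491, -0.1121, 0.0524]
tool_rot: [180.0, -0.0, 106.8]
ft_force: [-0.5, 0.6, -1.6]
finger_gap: 0.0338
finger_force: 50.0
```

```bash
python3 -m creep '2.5 0 0 0.05 0 0 0; 2.5 0 0 0.05 0 0 0'|grep -E 'pos|ft'; python3 -m creep '2.5 0 0 0.05 0 0 0; 2.5 0 0 0.05 0 0 0'|grep -E 'pos|ft'
```

```text
position: [0.5491, -0.1121, 0.0523]
ft_force: [-1.7, 0.8, 5.5]
position: [0.5491, -0.1121, 0.0517]
ft_force: [-2.7, 0.4, 5.4]
```

On the dock floor, at the same height as when I picked it up. I'll ease up 0.5 mm, release and back off.

```bash
python3 -m creep '2.5 0 0 -0.06 0 0 0; 2.5 0 0 -0.06 0 0 0; 4 0 0 -0.06 0 0 0; 5 0 0 -0.06 0 0 0; 7 0 0 -0.06 0 0 0; 7 0 0 -0.06 0 0 0; 7 0 0 -0.06 0 0 0' 10; python3 -m creep '7 0 0 -2 0 0 0; 7 0 0 -5 0 0 0; 7 0 0 -10 0 0 0; 7 0 0 -15 0 0 0; 7 -5.7 0 -15 0 0 0; 7 -5.7 0 -15 0 0 0; 7 -5.7 0 -15 0 0 0; 7 -5.7 0 -15 0 0 0'; python3 - <<'E'
from h import *
snap('wrist','w7'); snap('top','top3')
for f in('w4','w7'):
    im=cv2.imread('pics/'+f+'.png')[40:340,140:520].astype(int)
    m=((im[...,2]>110)&(im[...,1]<70)).astype(np.uint8); m[220:]=0
    c,_=cv2.findContours(m,cv2.RETR_EXTERNAL,cv2.CHAIN_APPROX_NONE); k=max(c,key=cv2.contourArea)
    (r,wh,ang)=cv2.minAreaRect(k); print(f,wh,ang,px2w(f,r[0]+140,r[1]+40,.09))
for f in('top1','top3'):
    im=cv2.imread('pics/'+f+'.png'); print(f, im[225:265,270].mean(1).astype(int).tolist())
E
```

```text
time: 26.42
position: [0.5491, -0.1121, 0.0519]
tool_rot: [180.0, 0.0, 106.8]
ft_force: [0.4, -0.1, -0.7]
finger_gap: 0.0694
finger_force: 0.0
time: 27.42
position: [0.5653, -0.1654, 0.2018]
tool_rot: [-180.0, -0.1, 106.9]
ft_force: [-0.4, 0.6, 0.3]
finger_gap: 0.0699
finger_force: 0.0
w4 (43.2601318359375, 69.5597915649414) 1.7899105548858643 [ 0.5493393  -0.11106462  0.09      ]
w7 (67.99998474121094, 41.99999237060547) 90.0 [ 0.54886466 -0.11106329  0.09      ]
top1 [183, 210, 222, 226, 195, 219, 240, 241, 241, 241, 241, 241, 241, 241, 241, 241, 241, 241, 242, 241, 227, 171, 144, 158, 159, 159, 159, 158, 158, 157, 161, 165, 169, 168, 143, 113, 109, 111, 118, 119]
top3 [184, 210, 222, 225, 195, 220, 240, 242, 241, 241, 241, 241, 241, 241, 241, 241, 241, 241, 242, 242, 228, 169, 145, 157, 160, 158, 157, 158, 159, 158, 158, 166, 169, 167, 145, 113, 107, 113, 117, 118]
```

The stamp is back where it was in the dock, same height and upright, and the carton hasn't moved since it reached home.

```bash
python3 -c "
from cell import manip
print(manip.sign_off())"
```

```text
the job is handed in; nothing more can be done
None
```

The job is handed in, with no verdict returned: the carton is home against the stops, stamped at an estimated 17–19 N for over a second, and the stamp is back upright in its dock after about 27 s; I viewed 11 pictures, one over the limit of 10.

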